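# Find the rocking corner of the counter scale and shim it

## Robot

A 6-joint arm with a two-finger parallel gripper is mounted at the origin on the work surface. World frame = base frame: x ahead of the robot, y to its left, z up, the work surface at z = 0. Lengths are in m, angles in rad, forces in N, time in s.
With the tool pointing down it reaches from about 0.375 to 0.9 m from the base axis. Payload 3.1 kg.
Tool frame: the origin (TCP) lies midway between the tips of the shut fingers; the grasp point (between the pads) lies 19 mm behind it (manip.grasp_offset is the distance from the TCP to the grasp point, in m); z points along the fingers, y is the line along which they close (so a half turn about z gives the same grasp; the last joint's range is limited). The gripper opens to 85 mm and grips with 20 to 120 N. Pads are 22 mm wide; open, the fingers measure 114 mm over their backs; the gripper's body (76 mm by 85 mm) begins 54 mm behind the grasp point. The pads swing forward as they close: fully open they stand 13 mm farther back than shut.
Start: joints at [-1.464, 0.527, 1.433, -0, 1.181, -0.178], TCP at [0.176, -0.6, 0.231] pointing down, gripper open.
Joint ranges: [-3.08, 3.08], [-0.75, 2.2], [0.22, 2.44], [-1.43, 4.57], [0, 2.65], [-2.85, 2.85]. Speed limits (rad/s): [2.79, 2.79, 3.14, 3.14, 3.14, 3.14].

## Interface

Orientations are given as a unit quaternion [x, y, z, w].
In Python, from station import sensors, cams, order, manip gives the robot as it stands.
- The arm moves only by the tool move_arm, never from a script. Its argument "targets" is a list of rows, each an object of numbers: "dx", "dy", "dz": the shift along the world's x, y, z normalised to -1 to 1, where 1 is 25 mm; "rx", "ry", "rz": the turn, a rotation vector about the world's x, y, z normalised to -1 to 1, where 1 is 30 degrees. A call has exactly 10 rows; each row shifts and turns the commanded pose from where the row before left it; what a row does not reach is not made up. A row lasts 1/8 s, in which the tool goes at most 62.5 mm and 10.7 degrees, less where a joint would pass 70% of its speed; a pose out of reach is approached as far as the arm can. A call with a number of a shift or a turn outside -1 to 1 is refused whole. A call with a gripper value outside its range is refused whole. "claw" is the opening in per cent of the stroke, from 0 (shut) to 100 (fully open), set as the call begins (left out, the last holds). The fingers move at their own pace and stop on an object; "newtons" is the grip in N (left out, the last holds). Time passes only in rows, so rows that do not move let the fingers close, or fill a call up. It gives the time, the measured TCP pose, the force, the opening and the grip force at its end, in the units of the state.
- sensors.sense(): the state, without advancing time (a new reading comes with each control period).
- cams.snapshot(name): name is "scene" or "top"; returns the picture (384x512x3 uint8, red, green, blue); there is no depth.
- cams.camera_model(name): a dict with "fx", "fy", "cx", "cy" (pixels), "extrinsics" (4x4, takes a point from world to camera coordinates). Camera axes: x right, y down, z forward; pixel columns grow to the right and rows downward; lengths in m; the calibration is good to about 2 mm. A picture is of the moment at which its call begins. camera_model takes no time and is no camera call.
- order.sign_off(): hands the job in; it is judged then, once.
The state is a dict: "t": time; "q": joint angles; "qd": joint speeds; "tau": joint torques, N m; "tcp_pos": TCP position; "tool_rot": TCP orientation; "force": force on the tool from outside, world axes, zero at the start; "ft_torque": the same for the moment, N m; "finger_gap": opening from 0.0 (shut) to 1.0 (fully open); "gripper_force": force on a finger pad.
Only numpy, scipy, OpenCV 4.12 (cv2) and the standard library are available. Lean on these libraries where they do the work, as an engineer would, in place of code of your own. Each camera call takes 0.05 s, during which the arm holds its last target. There are 200 camera calls.

## Task

The steel pan of the counter scale rocks because the foot under one of its four corners has gone soft: press the pan's corners down with the fingertips, one at a time, until you find the corner that sinks. Then press the orange shim beside that corner down flat, and press that same pan corner firmly once more so that the pan bears on the shim. Only touch and press: leave the other three shims standing, do not lift or shift the pan, and leave the goods around the scale where they are.

Things in the scene. Friction and masses are not known exactly. Their poses are not given: they have to be found in the camera images.
- scale: White counter scale base, fixed: slab 200 mm deep (x), 310 mm wide (y), its top 40 mm above the counter, with a 55 mm deep, 50 mm high keypad console on its near side. Origin on the counter under the pan's centre; x points away from the console, y to the left, z up. Near means the console side, left is +y.
- pan: Square steel pan, 190 x 190 x 6 mm, about 0.9 kg, loose on four hidden feet, one under each corner. Origin: centre of its underside, 68 mm above the counter (top at 74 mm); axes as the scale's. Three feet are firm (corner sinks under 1 mm). One, unknown, is soft: pressed, its corner starts to sink at about 2 N, has sunk 5 mm at 4 N, stops there, and springs back.
- corner_nl (a point): Point on the pan's top surface at its near left corner, 75 mm from the pan's centre in x and 72 mm in y, nearly over that corner's foot: the place to press. Over the soft foot, once its shim is flat, the corner sinks only about 1 mm and then bears on the shim (press with 5 N or more).
- corner_nr (a point): Point on the pan's top surface at its near right corner, 75 mm from the pan's centre in x and 72 mm in y, nearly over that corner's foot: the place to press. Over the soft foot, once its shim is flat, the corner sinks only about 1 mm and then bears on the shim (press with 5 N or more).
- corner_fl (a point): Point on the pan's top surface at its far left corner, 75 mm from the pan's centre in x and 72 mm in y, nearly over that corner's foot: the place to press. Over the soft foot, once its shim is flat, the corner sinks only about 1 mm and then bears on the shim (press with 5 N or more).
- corner_fr (a point): Point on the pan's top surface at its far right corner, 75 mm from the pan's centre in x and 72 mm in y, nearly over that corner's foot: the place to press. Over the soft foot, once its shim is flat, the corner sinks only about 1 mm and then bears on the shim (press with 5 N or more).
- shim_nl: Shim of the near left corner: orange hinged tab with a black end, 24 mm wide, 56 long, 5 thick, sticking out along the scale's y from under the pan's side edge. Origin on its hinge, 5 mm inside that edge, 44.5 mm above the counter. Raised 0.5 rad at the start: its end is 49 mm out from the hinge, 73 mm above the counter. Flat when level, outward.
- tab_nl (a point): Point on the upper face of the near left shim's tab, 34 mm along it from the hinge: 29 mm out and 63 mm above the counter while raised, 34 mm out and 47 mm high when flat. Pressed straight down 30 to 35 mm out from the hinge, it swings down under 3 to 8 N to a firm stop when flat, and stays there by friction, its steel cam under the pan corner.
- shim_nr: Shim of the near right corner: orange hinged tab with a black end, 24 mm wide, 56 long, 5 thick, sticking out along the scale's y from under the pan's side edge. Origin on its hinge, 5 mm inside that edge, 44.5 mm above the counter. Raised 0.5 rad at the start: its end is 49 mm out from the hinge, 73 mm above the counter. Flat when level, outward.
- tab_nr (a point): Point on the upper face of the near right shim's tab, 34 mm along it from the hinge: 29 mm out and 63 mm above the counter while raised, 34 mm out and 47 mm high when flat. Pressed straight down 30 to 35 mm out from the hinge, it swings down under 3 to 8 N to a firm stop when flat, and stays there by friction, its steel cam under the pan corner.
- shim_fl: Shim of the far left corner: orange hinged tab with a black end, 24 mm wide, 56 long, 5 thick, sticking out along the scale's y from under the pan's side edge. Origin on its hinge, 5 mm inside that edge, 44.5 mm above the counter. Raised 0.5 rad at the start: its end is 49 mm out from the hinge, 73 mm above the counter. Flat when level, outward.
- tab_fl (a point): Point on the upper face of the far left shim's tab, 34 mm along it from the hinge: 29 mm out and 63 mm above the counter while raised, 34 mm out and 47 mm high when flat. Pressed straight down 30 to 35 mm out from the hinge, it swings down under 3 to 8 N to a firm stop when flat, and stays there by friction, its steel cam under the pan corner.
- shim_fr: Shim of the far right corner: orange hinged tab with a black end, 24 mm wide, 56 long, 5 thick, sticking out along the scale's y from under the pan's side edge. Origin on its hinge, 5 mm inside that edge, 44.5 mm above the counter. Raised 0.5 rad at the start: its end is 49 mm out from the hinge, 73 mm above the counter. Flat when level, outward.
- tab_fr (a point): Point on the upper face of the far right shim's tab, 34 mm along it from the hinge: 29 mm out and 63 mm above the counter while raised, 34 mm out and 47 mm high when flat. Pressed straight down 30 to 35 mm out from the hinge, it swings down under 3 to 8 N to a firm stop when flat, and stays there by friction, its steel cam under the pan corner.
- weight: Bystander, to be left alone: brass weight with a knob, 42 mm across, 62 mm high, beside the left of the scale; origin at the centre of its underside.
- jar: Bystander, to be left alone: amber jar with red lid, 60 mm across, 75 mm high, beside the right of the scale; origin at the centre of its underside.
- tin: Bystander, to be left alone: yellow tin box 75 x 50 x 40 mm, to the left; origin at the centre of its underside.
- cup: Bystander, to be left alone: white cup 70 mm across, 70 mm high, to the right; origin at the centre of its underside.
- sauce: Bystander, to be left alone: sauce bottle 60 mm across, 190 mm high, far left; origin at the centre of its underside.
- can: Bystander, to be left alone: green can 73 mm across, 100 mm high, far right; origin at the centre of its underside.
- spatula: Bystander, to be left alone: spatula 280 mm long lying on the counter at the left.

How it is judged:
On the way, in this order (a step that is already met when the one before it is completed fails the run):
1. the soft corner of the pan is found: pressed with the fingers it sinks by more than 2.5 mm (contact force between the fingers and pan above 0.5 N and z of any of corner_nl, corner_nr, corner_fl, corner_fr in the frame of scale below 0.0716 m and z of each of tab_nl, tab_nr, tab_fl, tab_fr in the frame of scale above 0.0585 m), for 0.1 s.
2. one shim lies flat and the other three still stand (((z of tab_nl in the frame of scale below 0.0495 m and z of each of tab_nr, tab_fl, tab_fr in the frame of scale above 0.0585 m) or (z of tab_nr in the frame of scale below 0.0495 m and z of each of tab_nl, tab_fl, tab_fr in the frame of scale above 0.0585 m) or (z of tab_fl in the frame of scale below 0.0495 m and z of each of tab_nl, tab_nr, tab_fr in the frame of scale above 0.0585 m) or (z of tab_fr in the frame of scale below 0.0495 m and z of each of tab_nl, tab_nr, tab_fl in the frame of scale above 0.0585 m))), for 0.1 s.
3. the fingers press the pan (over 3 N) and it bears on that flat shim (over 0.8 N), which the fingers do not touch (contact force between the fingers and pan above 3 N and ((z of tab_nl in the frame of scale below 0.0495 m and z of each of tab_nr, tab_fl, tab_fr in the frame of scale above 0.0585 m and contact force between shim_nl and pan above 0.8 N and contact force between the fingers and shim_nl below 0.3 N) or (z of tab_nr in the frame of scale below 0.0495 m and z of each of tab_nl, tab_fl, tab_fr in the frame of scale above 0.0585 m and contact force between shim_nr and pan above 0.8 N and contact force between the fingers and shim_nr below 0.3 N) or (z of tab_fl in the frame of scale below 0.0495 m and z of each of tab_nl, tab_nr, tab_fr in the frame of scale above 0.0585 m and contact force between shim_fl and pan above 0.8 N and contact force between the fingers and shim_fl below 0.3 N) or (z of tab_fr in the frame of scale below 0.0495 m and z of each of tab_nl, tab_nr, tab_fl in the frame of scale above 0.0585 m and contact force between shim_fr and pan above 0.8 N and contact force between the fingers and shim_fr below 0.3 N))), for 0.1 s.
At the end, for the whole second after the job is handed in: The shim of the soft corner lies flat (within about 0.07 rad), the other three stand raised (pressed down by no more than about 0.13 rad); the pan lies at rest on the scale, within 12 mm and 0.08 rad of its centred place, tilted by less than 0.03 rad (((z of tab_nl in the frame of scale below 0.0495 m and z of each of tab_nr, tab_fl, tab_fr in the frame of scale above 0.0585 m) or (z of tab_nr in the frame of scale below 0.0495 m and z of each of tab_nl, tab_fl, tab_fr in the frame of scale above 0.0585 m) or (z of tab_fl in the frame of scale below 0.0495 m and z of each of tab_nl, tab_nr, tab_fr in the frame of scale above 0.0585 m) or (z of tab_fr in the frame of scale below 0.0495 m and z of each of tab_nl, tab_nr, tab_fl in the frame of scale above 0.0585 m)) and horizontal distance between pan and scale below 0.012 m and z of pan in the frame of scale below 0.0705 m and angle between pan's own z axis and vertical below 0.03 rad and angle between the x axis of pan and the x axis of scale, either way round below 0.08 rad and linear speed of pan below 0.01 m/s); the robot touches nothing.
It fails at once if the pan is lifted (over 15 mm) or shifted (over 20 mm) (z of pan in the frame of scale above 0.083 m or horizontal distance between pan and scale above 0.02 m).
It fails at once if goods around the scale are moved by more than 20 mm (distance of any of weight, jar, tin, cup, sauce, can, spatula from where it was at the start of the episode above 0.02 m).
It also fails if it takes over 54 s, if anything falls off the work surface, if the arm or the gripper's body presses on something with over 40 N, if the wrist force passes 120 N, or if a joint passes its speed limit or range.

## Working session

There is one attempt and no reset: what is moved stays moved. The work goes in short steps, Python scripts to look and compute and a tool call to move; the robot and the scene stay as the last step left them, time stands still between calls to the robot, and variables do not carry over. Pictures are saved under pics/ and viewed, at most 10 in all, crops included, and the job is handed in when it is done.

Besides the shell and the picture viewer there is one more tool, called after "Call:" in YAML: its name, and indented under it one key for each argument. move_arm: Moves the arm, as the interface text tells. Scaled input: -1 to 1 covers 25 mm each way for a shift and 30 degrees each way for a turn. Its arguments: {"type":"object","properties":{"targets":{"type":"array"},"claw":{"type":"number"},"newtons":{"type":"number"}},"required":["targets"]}

```bash
mkdir -p pics; python3 - <<'E'
from station import sensors,cams
import cv2,numpy as np
for n in("scene","top"):
    cv2.imwrite(f"pics/{n}0.png",cams.snapshot(n)[:,:,::-1])
    m=cams.camera_model(n);print(n,m["fx"],m["fy"],m["cx"],m["cy"]);print(np.round(m["extrinsics"],4))
s=sensors.sense();print(s["t"],s["tcp_pos"],s["tool_rot"],s["force"])
E
```

```text
scene 397.15837232930244 397.15837232930244 247.2159713344689 190.7964663099052
[[ 0.6942  0.7197 -0.009  -0.3725]
 [ 0.4519 -0.4455 -0.7728 -0.1886]
 [-0.5602  0.5324 -0.6345  1.4924]
 [ 0.      0.      0.      1.    ]]
top 492.0856194564878 492.0856194564878 255.4116733438897 192.0384413194637
[[-7.100e-03 -1.000e+00 -1.900e-03  2.160e-02]
 [-9.869e-01  7.300e-03 -1.609e-01  5.454e-01]
 [ 1.609e-01  8.000e-04 -9.870e-01  1.625e+00]
 [ 0.000e+00  0.000e+00  0.000e+00  1.000e+00]]
0.1 [ 0.17556309 -0.59917789  0.23041597] [ 9.89876610e-01  1.41927211e-01  3.18132168e-05 -9.80802427e-04] [ 0.32377336 -0.22434235 -0.06190104]
```

View pics/top0.png

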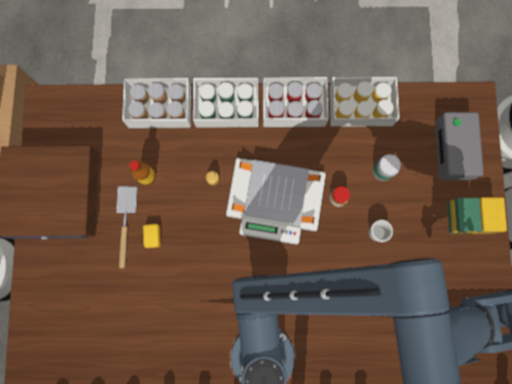

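View pics/scene0.png

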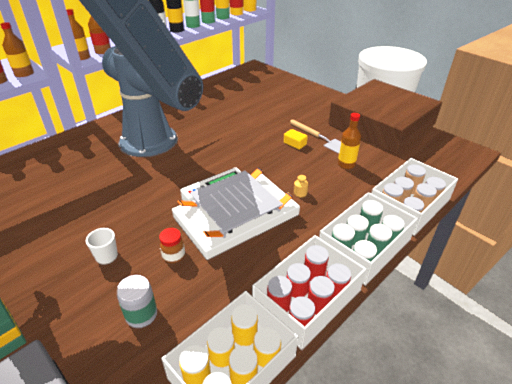

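The top view shows the scale centred near (276,196) px, yawed slightly. The four orange shims are at about (246,167), (314,178), (238,208) and (308,222). I'll zoom in to fit the pose.

```bash
python3 - <<'E'
import cv2,numpy as np
a=cv2.imread("pics/top0.png")[150:250,215:335];b=cv2.imread("pics/scene0.png")[155:265,165:310]
cv2.imwrite("pics/c1.png",cv2.resize(a,None,fx=6,fy=6,interpolation=cv2.INTER_CUBIC))
cv2.imwrite("pics/c2.png",cv2.resize(b,None,fx=5,fy=5,interpolation=cv2.INTER_CUBIC))
E
```

```text
(no output)
```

View pics/c1.png

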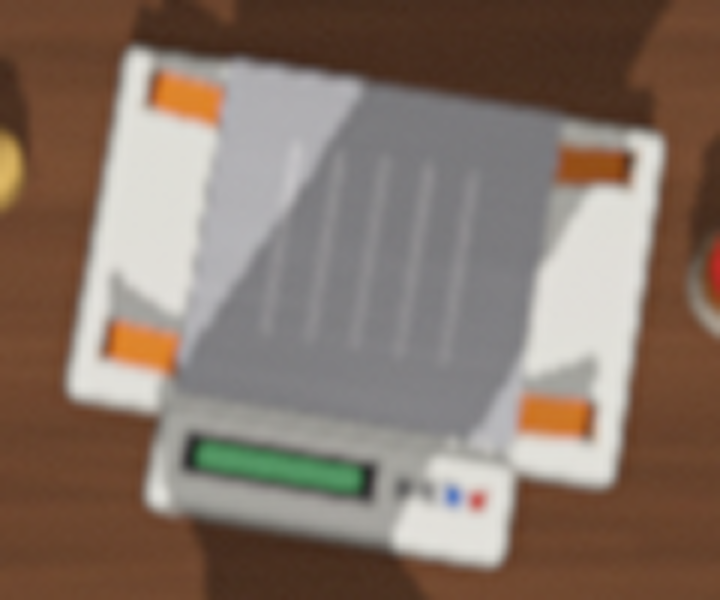

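View pics/c2.png

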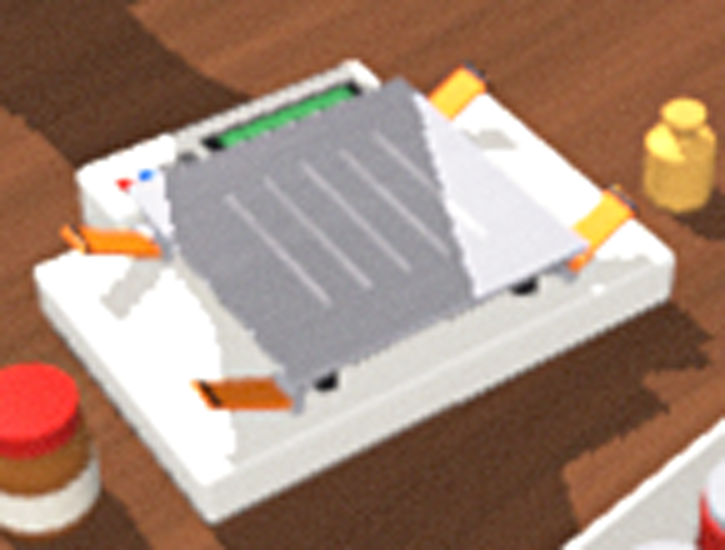

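```bash
cat > fit.py <<'E'
import numpy as np
from scipy.optimize import least_squares
from station import cams
M={n:cams.camera_model(n) for n in("scene","top")}
def proj(n,p):
    m=M[n];c=m["extrinsics"]@np.r_[p,1];return np.array([m["fx"]*c[0]/c[2]+m["cx"],m["fy"]*c[1]/c[2]+m["cy"]])
px={"top":lambda u,v:((u+.5)/6-.5+215,(v+.5)/6-.5+150),"scene":lambda u,v:((u+.5)/5-.5+165,(v+.5)/5-.5+155)}
a,h=.095,.155
O=[("top",(128,48),'s',1,1),("top",(664,132),'s',1,-1),("top",(613,487),'s',-1,-1),("top",(68,400),'s',-1,1),
("scene",(673,258),'s',1,1),("scene",(36,270),'s',-1,-1),
("top",(228,60),'p',1,1),("top",(562,116),'p',1,-1),("top",(175,388),'p',-1,1),("top",(508,452),'p',-1,-1),
("scene",(590,250),'p',1,1),("scene",(293,385),'p',1,-1),("scene",(400,80),'p',-1,1)]
def W(x,p):
    c,s=np.cos(x[2]),np.sin(x[2]);return np.array([x[0]+c*p[0]-s*p[1],x[1]+s*p[0]+c*p[1],p[2]])
def res(x):
    r=[]
    for n,uv,k,i,j in O:
        p=(x[3]+i*.1,j*h,.04) if k=='s' else (i*a,j*a,.074)
        r.append(proj(n,W(x,p))-px[n](*uv))
    return np.ravel(r)
if __name__=="__main__":
    f=least_squares(res,[.55,-.03,-.15,0],loss="soft_l1");x=f.x;print(x);print(res(x).reshape(-1,2).round(1))
    for n,i,j in(("nl",-1,1),("nr",-1,-1),("fl",1,1),("fr",1,-1)):
        print(n,W(x,(i*.075,j*.072,.074)).round(4),[ (proj("top",W(x,(i*xx,j*.119,.063)))-px["top"](0,0)).dot(np.eye(2)*6).round(0) for xx in(.075,.08)])
E
python3 fit.py
```

```text
[ 0.54109091 -0.05127695 -0.17599868 -0.00077105]
[[-0.   0.2]
 [-0.2  1.1]
 [-0.3 -0.5]
 [-0.4 -1.4]
 [ 0.3 -0. ]
 [-1.2  0. ]
 [ 0.2  0.1]
 [ 0.3 -0. ]
 [-0.7  0.7]
 [ 0.6 -0.3]
 [-0.  -0.3]
 [ 0.4  0.5]
 [-0.2 -0.1]]
nl [0.4799 0.0327 0.074 ] [array([135., 352.]), array([134., 361.])]
nr [ 0.4546 -0.109   0.074 ] [array([558., 424.]), array([557., 433.])]
fl [0.6275 0.0065 0.074 ] [array([181.,  92.]), array([183.,  83.])]
fr [ 0.6023 -0.1353  0.074 ] [array([599., 161.]), array([600., 153.])]
```

Call:
move_arm:
  targets:
    - {"dx":0.56,"dy":0.98,"rz":-0.22}
    - {"dx":0.56,"dy":0.98,"rz":-0.22}
    - {"dx":0.56,"dy":0.98,"rz":-0.22}
    - {"dx":0.56,"dy":0.98,"rz":-0.22}
    - {"dx":0.56,"dy":0.98}
    - {"dx":0.56,"dy":0.98}
    - {"dx":0.56,"dy":0.98}
    - {"dx":0.56,"dy":0.98}
    - {"dx":0.56,"dy":0.98}
    - {"dx":0.56,"dy":0.98}
  claw: 0

```text
schema error: expected keys dx, dy, dz, rx, ry, rz
```

Call:
move_arm:
  targets:
    - {"dx":0.56,"dy":0.98,"dz":-0.2}
    - {"dx":0.56,"dy":0.98,"dz":-0.4}
    - {"dx":0.56,"dy":0.98,"dz":-0.6}
    - {"dx":0.56,"dy":0.98,"dz":-0.6}
    - {"dx":0.56,"dy":0.98,"dz":-0.6}
    - {"dx":0.56,"dy":0.98,"dz":-0.6}
    - {"dx":0.56,"dy":0.98,"dz":-0.6}
    - {"dx":0.56,"dy":0.98,"dz":-0.6}
    - {"dx":0.56,"dy":0.98,"dz":-0.6}
    - {}
  claw: 0

```text
schema error: expected keys dx, dy, dz, rx, ry, rz
```

All six keys are required in every row.

Call:
move_arm:
  targets:
    - {"dx":0.56,"dy":0.98,"dz":0,"rx":0,"ry":0,"rz":-0.22}
    - {"dx":0.56,"dy":0.98,"dz":0,"rx":0,"ry":0,"rz":-0.22}
    - {"dx":0.56,"dy":0.98,"dz":0,"rx":0,"ry":0,"rz":-0.22}
    - {"dx":0.56,"dy":0.98,"dz":0,"rx":0,"ry":0,"rz":-0.22}
    - {"dx":0.56,"dy":0.98,"dz":0,"rx":0,"ry":0,"rz":0}
    - {"dx":0.56,"dy":0.98,"dz":0,"rx":0,"ry":0,"rz":0}
    - {"dx":0.56,"dy":0.98,"dz":0,"rx":0,"ry":0,"rz":0}
    - {"dx":0.56,"dy":0.98,"dz":0,"rx":0,"ry":0,"rz":0}
    - {"dx":0.56,"dy":0.98,"dz":0,"rx":0,"ry":0,"rz":0}
    - {"dx":0.56,"dy":0.98,"dz":0,"rx":0,"ry":0,"rz":0}
  claw: 0

```text
t: 1.35
tcp_pos: [0.3159, -0.3537, 0.231]
tool_rot: [0.996, -0.088, -0.0, -0.0]
force: [-0.1, -0.3, -0.2]
finger_gap: -0.001
gripper_force: 0.0
```

Call:
move_arm:
  targets:
    - {"dx":0.55,"dy":0.98,"dz":-0.3,"rx":0,"ry":0,"rz":0}
    - {"dx":0.55,"dy":0.98,"dz":-0.4,"rx":0,"ry":0,"rz":0}
    - {"dx":0.55,"dy":0.98,"dz":-0.6,"rx":0,"ry":0,"rz":0}
    - {"dx":0.55,"dy":0.98,"dz":-0.6,"rx":0,"ry":0,"rz":0}
    - {"dx":0.56,"dy":0.98,"dz":-0.6,"rx":0,"ry":0,"rz":0}
    - {"dx":0.56,"dy":0.98,"dz":-0.6,"rx":0,"ry":0,"rz":0}
    - {"dx":0.56,"dy":0.98,"dz":-0.6,"rx":0,"ry":0,"rz":0}
    - {"dx":0.56,"dy":0.98,"dz":-0.6,"rx":0,"ry":0,"rz":0}
    - {"dx":0.56,"dy":0.98,"dz":-0.6,"rx":0,"ry":0,"rz":0}
    - {"dx":0.56,"dy":0.98,"dz":-0.6,"rx":0,"ry":0,"rz":0}

```text
t: 2.6
tcp_pos: [0.455, -0.109, 0.0931]
tool_rot: [0.996, -0.088, -0.0, -0.0]
force: [0.2, -0.1, -0.6]
finger_gap: 0.001
gripper_force: 0.0
```

Call:
move_arm:
  targets:
    - {"dx":0,"dy":0,"dz":-0.3,"rx":0,"ry":0,"rz":0}
    - {"dx":0,"dy":0,"dz":-0.3,"rx":0,"ry":0,"rz":0}
    - {"dx":0,"dy":0,"dz":-0.1,"rx":0,"ry":0,"rz":0}
    - {"dx":0,"dy":0,"dz":-0.04,"rx":0,"ry":0,"rz":0}
    - {"dx":0,"dy":0,"dz":-0.04,"rx":0,"ry":0,"rz":0}
    - {"dx":0,"dy":0,"dz":-0.04,"rx":0,"ry":0,"rz":0}
    - {"dx":0,"dy":0,"dz":0,"rx":0,"ry":0,"rz":0}
    - {"dx":0,"dy":0,"dz":0,"rx":0,"ry":0,"rz":0}
    - {"dx":0,"dy":0,"dz":0,"rx":0,"ry":0,"rz":0}
    - {"dx":0,"dy":0,"dz":0,"rx":0,"ry":0,"rz":0}

```text
t: 3.85
tcp_pos: [0.4547, -0.1102, 0.0741]
tool_rot: [0.996, -0.088, 0.0, 0.0]
force: [-1.6, -0.3, 7.2]
finger_gap: 0.001
gripper_force: 3.0
```

Call:
move_arm:
  targets:
    - {"dx":0,"dy":0,"dz":0.7,"rx":0,"ry":0,"rz":0}
    - {"dx":0.9,"dy":-0.1,"dz":0,"rx":0,"ry":0,"rz":0}
    - {"dx":1,"dy":-0.18,"dz":0,"rx":0,"ry":0,"rz":0}
    - {"dx":1,"dy":-0.18,"dz":0,"rx":0,"ry":0,"rz":0}
    - {"dx":1,"dy":-0.18,"dz":0,"rx":0,"ry":0,"rz":0}
    - {"dx":1,"dy":-0.2,"dz":0,"rx":0,"ry":0,"rz":0}
    - {"dx":1,"dy":-0.2,"dz":0,"rx":0,"ry":0,"rz":0}
    - {"dx":0,"dy":0,"dz":-0.5,"rx":0,"ry":0,"rz":0}
    - {"dx":0,"dy":0,"dz":-0.16,"rx":0,"ry":0,"rz":0}
    - {"dx":0,"dy":0,"dz":-0.04,"rx":0,"ry":0,"rz":0}

```text
t: 5.1
tcp_pos: [0.6002, -0.1351, 0.0727]
tool_rot: [0.996, -0.088, -0.002, -0.001]
force: [-1.8, -0.0, 3.8]
finger_gap: 0.0
gripper_force: 1.4
```

```bash
python3 -c "
from station import sensors;s=sensors.sense();print(s['t'],s['tcp_pos'],s['force'])"
```

```text
5.1 [ 0.60023593 -0.13514908  0.07272867] [-1.83271166 -0.01705507  3.7898042 ]
```

Call:
move_arm:
  targets:
    - {"dx":0,"dy":0,"dz":-0.04,"rx":0,"ry":0,"rz":0}
    - {"dx":0,"dy":0,"dz":-0.04,"rx":0,"ry":0,"rz":0}
    - {"dx":0,"dy":0,"dz":-0.04,"rx":0,"ry":0,"rz":0}
    - {"dx":0,"dy":0,"dz":0,"rx":0,"ry":0,"rz":0}
    - {"dx":0,"dy":0,"dz":0,"rx":0,"ry":0,"rz":0}
    - {"dx":0,"dy":0,"dz":0,"rx":0,"ry":0,"rz":0}
    - {"dx":0,"dy":0,"dz":0,"rx":0,"ry":0,"rz":0}
    - {"dx":0,"dy":0,"dz":0,"rx":0,"ry":0,"rz":0}
    - {"dx":0,"dy":0,"dz":0,"rx":0,"ry":0,"rz":0}
    - {"dx":0,"dy":0,"dz":0,"rx":0,"ry":0,"rz":0}

```text
t: 6.35
tcp_pos: [0.6023, -0.1358, 0.0704]
tool_rot: [0.996, -0.088, 0.0, 0.0]
force: [-2.0, 1.6, 4.7]
finger_gap: 0.003
gripper_force: 1.9
```

Call:
move_arm:
  targets:
    - {"dx":0,"dy":0,"dz":-0.04,"rx":0,"ry":0,"rz":0}
    - {"dx":0,"dy":0,"dz":-0.04,"rx":0,"ry":0,"rz":0}
    - {"dx":0,"dy":0,"dz":0,"rx":0,"ry":0,"rz":0}
    - {"dx":0,"dy":0,"dz":0,"rx":0,"ry":0,"rz":0}
    - {"dx":0,"dy":0,"dz":0,"rx":0,"ry":0,"rz":0}
    - {"dx":0,"dy":0,"dz":0,"rx":0,"ry":0,"rz":0}
    - {"dx":0,"dy":0,"dz":0,"rx":0,"ry":0,"rz":0}
    - {"dx":0,"dy":0,"dz":0,"rx":0,"ry":0,"rz":0}
    - {"dx":0,"dy":0,"dz":0,"rx":0,"ry":0,"rz":0}
    - {"dx":0,"dy":0,"dz":0,"rx":0,"ry":0,"rz":0}

```text
t: 7.6
tcp_pos: [0.6024, -0.1359, 0.0694]
tool_rot: [0.996, -0.088, 0.0, 0.0]
force: [-3.1, 2.3, 10.2]
finger_gap: 0.001
gripper_force: 4.9
```

Call:
move_arm:
  targets:
    - {"dx":0,"dy":0,"dz":1,"rx":0,"ry":0,"rz":0}
    - {"dx":-0.24,"dy":-0.96,"dz":0.1,"rx":0,"ry":0,"rz":0}
    - {"dx":-0.24,"dy":-0.96,"dz":0,"rx":0,"ry":0,"rz":0}
    - {"dx":0,"dy":0,"dz":0,"rx":0,"ry":0,"rz":0}
    - {"dx":0,"dy":0,"dz":-0.5,"rx":0,"ry":0,"rz":0}
    - {"dx":0,"dy":0,"dz":-0.2,"rx":0,"ry":0,"rz":0}
    - {"dx":0,"dy":0,"dz":-0.2,"rx":0,"ry":0,"rz":0}
    - {"dx":0,"dy":0,"dz":-0.2,"rx":0,"ry":0,"rz":0}
    - {"dx":0,"dy":0,"dz":-0.2,"rx":0,"ry":0,"rz":0}
    - {"dx":0,"dy":0,"dz":-0.2,"rx":0,"ry":0,"rz":0}

```text
t: 8.85
tcp_pos: [0.5907, -0.1843, 0.0586]
tool_rot: [0.996, -0.088, 0.001, 0.0]
force: [-1.2, -1.3, 2.7]
finger_gap: -0.001
gripper_force: 1.3
```

Call:
move_arm:
  targets:
    - {"dx":0,"dy":0,"dz":-0.1,"rx":0,"ry":0,"rz":0}
    - {"dx":0,"dy":0,"dz":-0.1,"rx":0,"ry":0,"rz":0}
    - {"dx":0,"dy":0,"dz":-0.1,"rx":0,"ry":0,"rz":0}
    - {"dx":0,"dy":0,"dz":-0.1,"rx":0,"ry":0,"rz":0}
    - {"dx":0,"dy":0,"dz":-0.06,"rx":0,"ry":0,"rz":0}
    - {"dx":0,"dy":0,"dz":-0.04,"rx":0,"ry":0,"rz":0}
    - {"dx":0,"dy":0,"dz":-0.04,"rx":0,"ry":0,"rz":0}
    - {"dx":0,"dy":0,"dz":0,"rx":0,"ry":0,"rz":0}
    - {"dx":0,"dy":0,"dz":0,"rx":0,"ry":0,"rz":0}
    - {"dx":0,"dy":0,"dz":0,"rx":0,"ry":0,"rz":0}

```text
t: 10.1
tcp_pos: [0.5904, -0.1841, 0.0467]
tool_rot: [0.996, -0.088, 0.0, 0.0]
force: [-2.0, -0.8, 12.5]
finger_gap: -0.003
gripper_force: 6.5
```

Call:
move_arm:
  targets:
    - {"dx":0,"dy":0,"dz":1,"rx":0,"ry":0,"rz":0}
    - {"dx":0,"dy":0,"dz":1,"rx":0,"ry":0,"rz":0}
    - {"dx":0,"dy":0,"dz":0.1,"rx":0,"ry":0,"rz":0}
    - {"dx":0.24,"dy":0.96,"dz":0,"rx":0,"ry":0,"rz":0}
    - {"dx":0.24,"dy":0.96,"dz":0,"rx":0,"ry":0,"rz":0}
    - {"dx":0,"dy":0,"dz":0,"rx":0,"ry":0,"rz":0}
    - {"dx":0,"dy":0,"dz":-0.5,"rx":0,"ry":0,"rz":0}
    - {"dx":0,"dy":0,"dz":-0.2,"rx":0,"ry":0,"rz":0}
    - {"dx":0,"dy":0,"dz":-0.1,"rx":0,"ry":0,"rz":0}
    - {"dx":0,"dy":0,"dz":-0.08,"rx":0,"ry":0,"rz":0}

```text
t: 11.35
tcp_pos: [0.602, -0.1363, 0.075]
tool_rot: [0.996, -0.088, -0.0, -0.0]
force: [-0.6, -0.3, -0.3]
finger_gap: -0.001
gripper_force: 0.0
```

Call:
move_arm:
  targets:
    - {"dx":0,"dy":0,"dz":-0.04,"rx":0,"ry":0,"rz":0}
    - {"dx":0,"dy":0,"dz":-0.04,"rx":0,"ry":0,"rz":0}
    - {"dx":0,"dy":0,"dz":-0.04,"rx":0,"ry":0,"rz":0}
    - {"dx":0,"dy":0,"dz":0,"rx":0,"ry":0,"rz":0}
    - {"dx":0,"dy":0,"dz":0,"rx":0,"ry":0,"rz":0}
    - {"dx":0,"dy":0,"dz":0,"rx":0,"ry":0,"rz":0}
    - {"dx":0,"dy":0,"dz":0,"rx":0,"ry":0,"rz":0}
    - {"dx":0,"dy":0,"dz":0,"rx":0,"ry":0,"rz":0}
    - {"dx":0,"dy":0,"dz":0,"rx":0,"ry":0,"rz":0}
    - {"dx":0,"dy":0,"dz":0,"rx":0,"ry":0,"rz":0}

```text
t: 12.6
tcp_pos: [0.6023, -0.136, 0.0734]
tool_rot: [0.996, -0.088, 0.0, 0.0]
force: [-1.8, -1.5, 4.2]
finger_gap: -0.003
gripper_force: 2.7
```

Press firmer: another 1.5 mm.

Call:
move_arm:
  targets:
    - {"dx":0,"dy":0,"dz":-0.04,"rx":0,"ry":0,"rz":0}
    - {"dx":0,"dy":0,"dz":-0.04,"rx":0,"ry":0,"rz":0}
    - {"dx":0,"dy":0,"dz":0,"rx":0,"ry":0,"rz":0}
    - {"dx":0,"dy":0,"dz":0,"rx":0,"ry":0,"rz":0}
    - {"dx":0,"dy":0,"dz":0,"rx":0,"ry":0,"rz":0}
    - {"dx":0,"dy":0,"dz":0,"rx":0,"ry":0,"rz":0}
    - {"dx":0,"dy":0,"dz":0,"rx":0,"ry":0,"rz":0}
    - {"dx":0,"dy":0,"dz":0,"rx":0,"ry":0,"rz":0}
    - {"dx":0,"dy":0,"dz":0,"rx":0,"ry":0,"rz":0}
    - {"dx":0,"dy":0,"dz":0,"rx":0,"ry":0,"rz":0}

```text
t: 13.85
tcp_pos: [0.6023, -0.1361, 0.0731]
tool_rot: [0.996, -0.088, 0.001, 0.0]
force: [-3.8, -0.2, 14.6]
finger_gap: -0.005
gripper_force: 7.4
```

Call:
move_arm:
  targets:
    - {"dx":0,"dy":0,"dz":0.3,"rx":0,"ry":0,"rz":0}
    - {"dx":0,"dy":0,"dz":1,"rx":0,"ry":0,"rz":0}
    - {"dx":0,"dy":0,"dz":1,"rx":0,"ry":0,"rz":0}
    - {"dx":0,"dy":0,"dz":1,"rx":0,"ry":0,"rz":0}
    - {"dx":0,"dy":0,"dz":1,"rx":0,"ry":0,"rz":0}
    - {"dx":0,"dy":0,"dz":1,"rx":0,"ry":0,"rz":0}
    - {"dx":-0.9,"dy":0,"dz":0,"rx":0,"ry":0,"rz":0}
    - {"dx":-0.9,"dy":0,"dz":0,"rx":0,"ry":0,"rz":0}
    - {"dx":-0.9,"dy":0,"dz":0,"rx":0,"ry":0,"rz":0}
    - {"dx":0,"dy":0,"dz":0,"rx":0,"ry":0,"rz":0}

```text
t: 15.1
tcp_pos: [0.5333, -0.1353, 0.2027]
tool_rot: [0.996, -0.088, -0.001, -0.0]
force: [0.1, 0.4, -0.2]
finger_gap: 0.005
gripper_force: 0.0
```

```bash
python3 - <<'E'
from station import cams
import cv2
b=cams.snapshot("scene")[150:290,150:310,::-1]
cv2.imwrite("pics/s1.png",cv2.resize(b,None,fx=4,fy=4,interpolation=cv2.INTER_CUBIC))
E
```

```text
(no output)
```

View pics/s1.png

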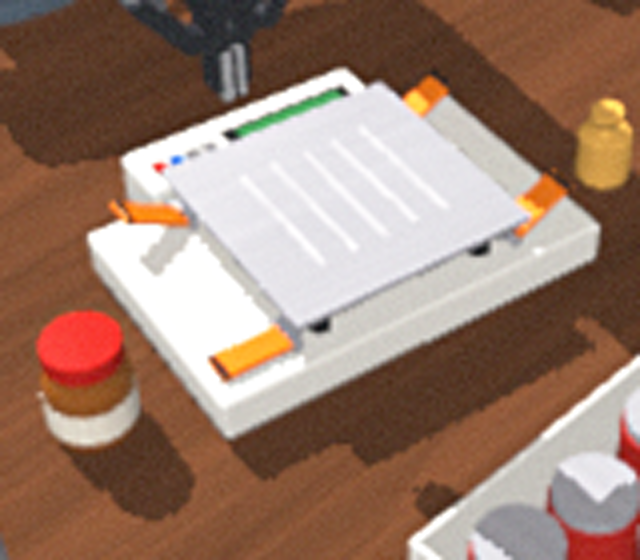

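The far right shim lies flat at about (250,350) px in the crop. The other three still stand, the pan is in place, and the gripper is clear.

```bash
python3 -c "
from station import order;print(order.sign_off())"
```

```text
the job is handed in; nothing more can be done
None
```

The soft corner was the far right: it sank about 5 mm when pressed, so I pressed its shim flat and then pressed that corner with about 14 N, where it held firm on the shim; the other three shims still stand, and the job is handed in (no verdict was returned).

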